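# Close up the edge sander and start it

### The job

The leather-edge sander's dust drawer has just been emptied: with the fingertips, push the drawer fully home and lower the raised drum hood gently, without slamming it, until it is shut. Only when both are shut, press the small flat start button right down and let it go; do not press the wide mushroom stop button. Push lightly throughout, and leave the loose things on and around the machine where they are.

Things in the scene. Friction and masses are not known exactly. Their poses are not given: they have to be found in the camera images.
- sander: Grey sheet-metal bench edge sander, bolted down; base 180 mm (x) by 300 mm (y) by 90 mm high. Origin on the bench under the centre of the base; own x points away from the operator (front face at x = -90 mm), y to the operator's left, z up.
- motor_top (a point): top middle of the dark round motor on the base (y from -57 to +46 mm, x from -15 to +75 mm in the sander's frame, top at z = 185 mm). Left of it is the sanding drum, 60 mm across, axis at x = 30 mm, z = 140 mm, and in front of the drum a small work rest, x from -40 to -8 mm, top at z = 128 mm
- console_top (a point): top middle of the black switch console on the right of the base (x from -80 to +70 mm, y from -147 to -73 mm in the sander's frame, top at z = 110 mm); carries the two buttons
- dust_drawer (a joint): how far the dust drawer stands out towards the front (along the sander's -x), m; 0 = fully home, its front flush with the base's front face. It slides with about 2 N of friction, stays where it is left, and meets a firm rubber-buffered stop at 0
- drawer_pull (a point): foremost middle point of the drawer's horizontal steel bow pull (8 mm bar, 60 mm wide along y, standing 25 mm out of the drawer's front). The drawer front is 130 mm wide and 56 mm high, centred on this point in y and z; it lies at y = 35 mm, z = 46 mm in the sander's frame and at x = -115 mm when home
- hood (a joint): opening angle of the drum hood, rad; 0 = shut, grows as its front edge swings up. A friction hinge: it stays where it is left and takes about 2 to 3 N at the front edge to lower; firm rubber-buffered stop at 0
- hood_hinge (a point): middle of the hood's hinge line (along the sander's y), at x = 72 mm, y = 85 mm, z = 190 mm in the sander's frame
- hood_edge (a point): middle of the hood's front edge, on its outer (top) face. The hood is a flat plate 84 mm wide (y), 105 mm from hinge to front edge, its outer face 4 mm above the hinge line when shut, with a skirt hanging 26 mm down at the front edge and along both sides. Shut, the edge lies towards the operator from the hinge at z = 194 mm
- start (a joint): travel of the start button downwards, m; 0 = released, 0.006 = right down. Spring-loaded: 2 N to begin, 4 N right down
- start_top (a point): centre of the start button's flat top (26 mm across, standing 12 mm over the console); at x = 20 mm, y = -110 mm, z = 122 mm in the sander's frame
- stop (a joint): travel of the stop button downwards, m; 0 = released; must stay so
- stop_top (a point): top of the mushroom stop button (40 mm across, standing 22 mm over the console), 65 mm in front of the start button; at x = -45 mm, y = -110 mm, z = 132 mm in the sander's frame
- paint_jar: loose brown glass jar of edge finish with a white cap, 52 mm across and 62 mm high; origin under its centre. It stands on the bench in front of the console. To be left alone
- wax: loose yellow beeswax puck, 38 mm across and 18 mm high, lying on the ledge of the machine's base in front of the motor; origin under its centre. To be left alone
- spool: loose standing thread spool, 48 mm across and 50 mm high, to the left of the machine; origin under its centre. To be left alone
- mallet: loose pale mallet lying on the bench, head 52 mm across and 75 mm long, handle 175 mm towards its own -x; origin on the bench below the head. To be left alone
- slicker: loose standing turned dark-wood edge slicker, 34 mm across and 105 mm high; origin under its centre. To be left alone
- awl: loose wood-handled awl lying on the bench, along its own x. To be left alone
- dust_brush: loose wooden dust brush lying on the bench, along its own x. To be left alone

How it is judged:
By the outcome, as a careful person would: the job done as asked, in the order asked, and still so for the second after the job is handed in, with the robot touching nothing.
It also fails if it takes over 58 s, if anything falls off the work surface, if the arm or the gripper's body presses on something with over 40 N, if the wrist force passes 120 N, or if a joint passes its speed limit or range.

### The arm

A 7-joint arm with a two-finger parallel gripper is mounted at the origin on the work surface. World frame = base frame: x ahead of the robot, y to its left, z up, the work surface at z = 0. Lengths are in m, angles in rad, forces in N, time in s.
With the tool pointing down it reaches from about 0.4 to 0.85 m from the base axis. Payload 6.9 kg.
Tool frame: the origin (TCP) lies at the very end of the fingers, on their centre line; the grasp point (between the pads) lies 19 mm behind it; z points along the fingers, y is the direction in which the jaws open and shut (so a half turn about z gives the same grasp; the last joint's range is limited). The gripper opens to 85 mm and grips with 20 to 120 N. Pads are 22 mm wide; open, the fingers measure 114 mm over their backs; the gripper's body (76 mm by 85 mm) begins 54 mm behind the grasp point. The pads swing forward as they close: fully open they stand 13 mm farther back than shut.
Start: joints at [-1.147, 0.507, -0.238, 1.5, 0.126, 1.149, -0.155], TCP at [0.195, 0.594, 0.231] pointing down, gripper open.
Joint ranges: [-3.08, 3.08], [-0.24, 2.05], [-1.43, 1.35], [0, 2.5], [-1.52, 4.66], [0.17, 1.96], [-2.89, 2.89]. Speed limits (rad/s): [2.39, 2.39, 3.14, 3.14, 3.14, 3.14, 3.14].

### API

Orientations are given as a unit quaternion [w, x, y, z].
In Python, from bench import env gives the robot as it stands. The module is installed in compiled form; this text tells all that it offers.
- The arm moves only by the tool apply_moves, never from a script. Its arguments are lists of equal length, an entry for each row: "linear": the shift along the tool's x, y, z normalised to -1 to 1, where 1 is 0.02 m, a list of three; "dr": the turn, a rotation vector about the tool's x, y, z normalised to -1 to 1, where 1 is 5 degrees, a list of three; "jaw": the closure in counts, from 0 (fully open) to 255 (shut). A call has 1 to 5 rows; each row shifts and turns the commanded pose from where the row before left it, along the tool's axes as they then stand; what a row does not reach is not made up. A row lasts 1/8 s, in which the tool goes at most 62.5 mm and 10.7 degrees, less where a joint would pass 70% of its speed; a pose out of reach is approached as far as the arm can. A call with a number of a shift or a turn outside -1 to 1 is refused whole. A call with a gripper value outside its range is refused whole. The fingers move at their own pace and stop on an object; "newtons" is the grip in N (left out, the last holds). Time passes only in rows, so rows that do not move let the fingers close. It gives the time, the measured TCP pose, the force and the opening at its end, in the units of the state.
- env.get_state(): the state, without advancing time (a new reading comes with each control period).
- env.capture(name): name is "scene" or "top"; returns a dict with "image" (384x512x3 uint8, red, green, blue), "range_z" (384x512 float32, m along the optical axis (not along the pixel's ray), 0 where there is no reading), "fx", "fy", "cx", "cy" (pixels), "camera_from_world" (4x4, takes a point from world to camera coordinates). Camera axes: x right, y up, looking along -z (the intrinsics and any distortion apply to the point x, -y, -z); pixel columns grow to the right and rows downward; lengths in m; the calibration is good to about 2 mm. A picture is of the moment at which its call begins.
- env.close_job(): hands the job in, once; it reports no verdict.
The state is a dict: "t": time; "joint_positions": joint angles; "dq": joint speeds; "tau": joint torques, N m; "tool_pos": TCP position; "eef_rot": TCP orientation; "wrist_force": force on the tool from outside, world axes, zero at the start; "torque": the same for the moment, N m; "opening": finger opening in m.
Only numpy, scipy, OpenCV 4.12 (cv2) and the standard library are available. Lean on these libraries where they do the work, as an engineer would, in place of code of your own. Each camera call takes 0.05 s, during which the arm holds its last target.

## Working session

There is one attempt and no reset: what is moved stays moved. The work goes in short steps, Python scripts to look and compute and a tool call to move; the robot and the scene stay as the last step left them, time stands still between calls to the robot, and variables do not carry over. Pictures are saved under pics/ and viewed, and the job is handed in when it is done.

Besides the shell and the picture viewer there is one more tool, called after "Emit:" as name(argument=value, ...), one argument or row to a line, values as JSON. apply_moves: Moves the arm, as the interface text tells. Scaled input: -1 to 1 covers 0.02 m each way for a shift and 5 degrees each way for a turn. Its arguments: {"type":"object","properties":{"linear":{"type":"array","items":{"type":"array","items":{"type":"number","minimum":-1,"maximum":1}}},"dr":{"type":"array","items":{"type":"array","items":{"type":"number","minimum":-1,"maximum":1}}},"jaw":{"type":"array","items":{"type":"number"}},"newtons":{"type":"number"}},"required":["linear","dr","jaw"]}

```bash
mkdir -p pics; cat > h.py <<'E'
import numpy as np,cv2
from bench import env
def cap(n,f=None):
    c=env.capture(n)
    if f: cv2.imwrite('pics/'+f,cv2.cvtColor(c['image'],cv2.COLOR_RGB2BGR))
    return c
def pts(c):
    h,w=c['range_z'].shape;u,v=np.meshgrid(np.arange(w),np.arange(h));z=c['range_z']
    P=np.stack([(u-c['cx'])/c['fx']*z,-(v-c['cy'])/c['fy']*z,-z,np.ones_like(z)],-1)
    W=P@np.linalg.inv(c['camera_from_world']).T
    W=W[...,:3];W[z==0]=np.nan
    return W
E
python3 - <<'E'
from h import *
print(env.get_state())
for n in('scene','top'):
    c=cap(n,n+'0.png'); print({k:v for k,v in c.items() if k not in('image','range_z')})
    np.save(n+'0.npy',pts(c)); cv2.imwrite('pics/%s0b.png'%n,cv2.resize(cv2.imread('pics/%s0.png'%n),(800,600)))
E
```

```text
{'t': 0.0, 'joint_positions': array([-1.14750426,  0.50834306, -0.23752315,  1.50116801,  0.12569036,
        1.14887883, -0.15479198]), 'dq': array([-2.22461577e-05, -1.17414010e-03,  6.12675866e-04, -1.66847710e-03,
       -9.88600578e-04, -6.45667249e-05,  1.73697175e-05]), 'tau': array([-1.19108819e-03, -6.20576763e+01, -2.18683183e+00, -2.49661463e+01,
        1.25821141e-02,  1.16871714e-02,  8.89651062e-06]), 'tool_pos': array([0.19520443, 0.59319255, 0.23041423]), 'eef_rot': array([-1.30455556e-04,  1.58216346e-01,  9.87404056e-01, -8.94973605e-04]), 'wrist_force': array([-0.27485768,  0.68929161, -0.36990693]), 'torque': array([0.01236637, 0.01998332, 0.01022985]), 'opening': 0.08557192084689723}
{'fx': 490.9051771041432, 'fy': 490.9051771041432, 'cx': 253.32734303332052, 'cy': 196.43007068242238, 'camera_from_world': array([[ 0.09940051,  0.99496396, -0.01289378, -0.04143509],
       [-0.82626766,  0.08975342,  0.556081  ,  0.3657234 ],
       [ 0.55443781, -0.04462102,  0.83102808, -1.77978468],
       [ 0.        ,  0.        ,  0.        ,  1.        ]])}
{'fx': 357.6706925062335, 'fy': 357.6706925062335, 'cx': 255.05687854624085, 'cy': 195.3298491105698, 'camera_from_world': array([[-2.88070859e-02, -9.99584554e-01, -9.33554678e-04,
         1.20649252e-02],
       [ 9.92918306e-01, -2.87226308e-02,  1.15274667e-01,
        -5.21194552e-01],
       [-1.15253591e-01,  2.39378371e-03,  9.93333217e-01,
        -1.00818830e+00],
       [ 0.00000000e+00,  0.00000000e+00,  0.00000000e+00,
         1.00000000e+00]])}
```

View pics/scene0b.png

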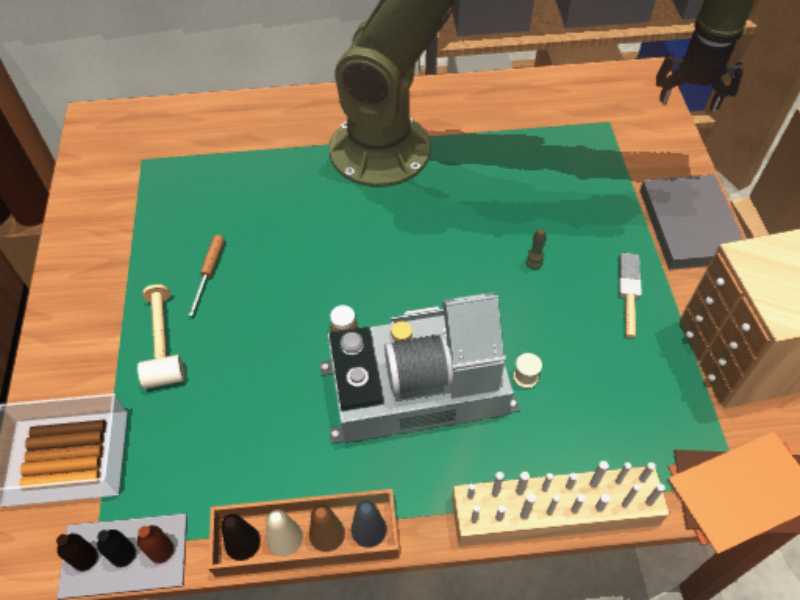

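View pics/top0b.png

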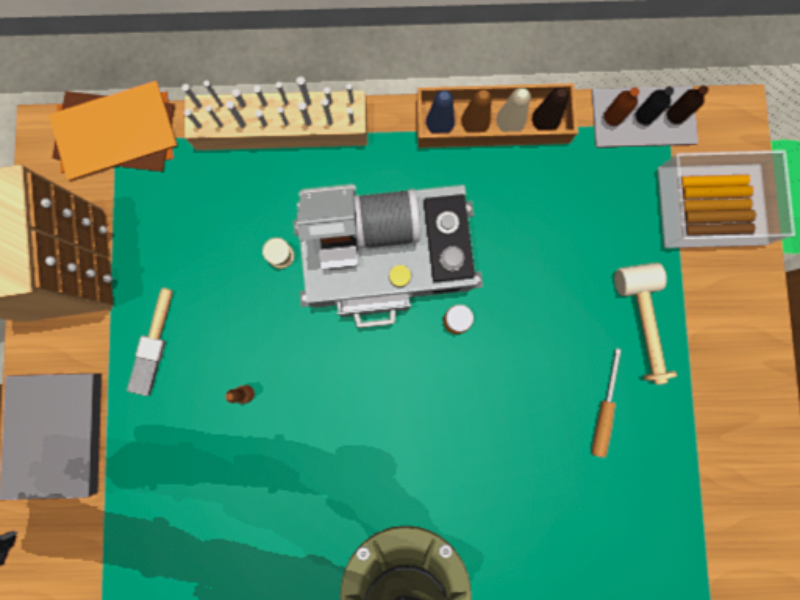

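The scene view (from beyond the machine) and the top view show the sander with its front to the robot: hood raised at the left, drawer standing out (bow at about (375,318) in the enlarged top view). The start button is at (447,222), the stop button at (453,258), the wax at (400,275) and the jar at (459,319).

```bash
python3 - <<'E'
from h import *
from scipy import optimize
W=np.load('top0.npy');im=cv2.imread('pics/top0.png')
# base footprint: points z>0.08 & z<0.098 in region
roi=np.zeros(W.shape[:2],bool);roi[110:215,170:320]=1
def at(u,v,r=2):return np.round(np.nanmedian(W[v-r:v+r+1,u-r:u+r+1].reshape(-1,3),0),4)
for n,(u,v) in dict(start=(286,142),stop=(290,165),wax=(256,176),jar=(294,204),spool=(178,162)).items(): print(n,at(u,v))
g=cv2.cvtColor(im,cv2.COLOR_BGR2HSV)
# base top
m=(roi&(abs(W[...,2]-.09)<.006)).astype(np.uint8)
cs,_=cv2.findContours(m,0,2);
p=W[m>0][:,:2].astype(np.float32);r=cv2.minAreaRect(p);print('base',r,cv2.boxPoints(r))
# console dark mask, z~.11
m=(roi&(abs(W[...,2]-.11)<.006));p=W[m][:,:2].astype(np.float32);r=cv2.minAreaRect(p);print('cons',r,len(p),p.mean(0))
for zz,tol in((.122,.004),(.132,.006)):
  m=roi&(abs(W[...,2]-zz)<tol);m[:, :272]=0;m[:,300:]=0;p=W[m];print(zz,len(p),np.median(p,0))
crop=cv2.resize(im[105:220,170:320],None,fx=5,fy=5,interpolation=2);cv2.imwrite('pics/c1.png',crop)
s=cv2.imread('pics/scene0.png');crop=cv2.resize(s[175:285,200:350],None,fx=5,fy=5,interpolation=2);cv2.imwrite('pics/c2.png',crop)
E
```

```text
start [ 0.653  -0.09    0.1221]
stop [ 0.5876 -0.0974  0.1305]
wax [ 0.5647 -0.0068  0.1074]
jar [ 0.49   -0.1115  0.0616]
spool [0.6221 0.2161 0.0496]
base ((0.6263514161109924, 0.015573889017105103), (0.1808403581380844, 0.300719290971756), 4.651700496673584) [[ 0.52403516  0.15810534]
 [ 0.548423   -0.14162341]
 [ 0.7286677  -0.12695757]
 [ 0.70427984  0.17277119]]
cons ((0.6228060126304626, -0.006749942898750305), (0.1505403369665146, 0.24953775107860565), 4.6431050300598145) 1368 [ 0.6244726  -0.08314347]
0.122 98 [ 0.64985621 -0.09268937  0.12248187]
0.132 134 [ 0.59044922 -0.09739322  0.12965853]
```

View pics/c1.png

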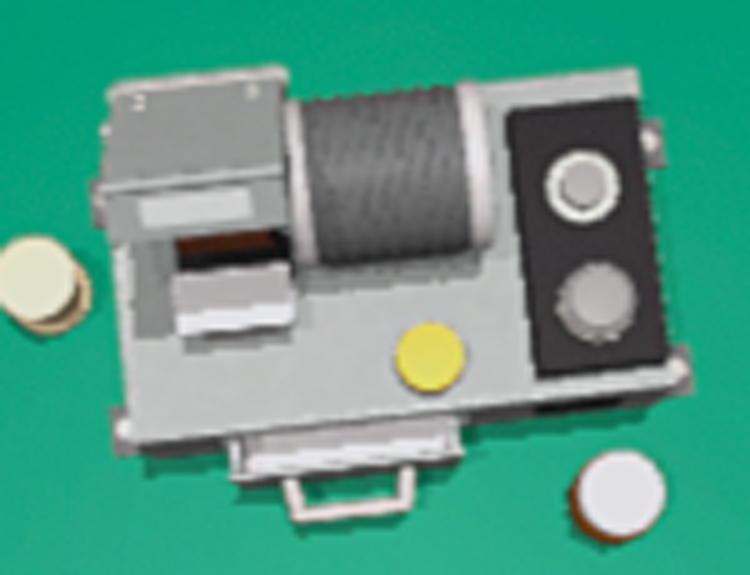

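View pics/c2.png

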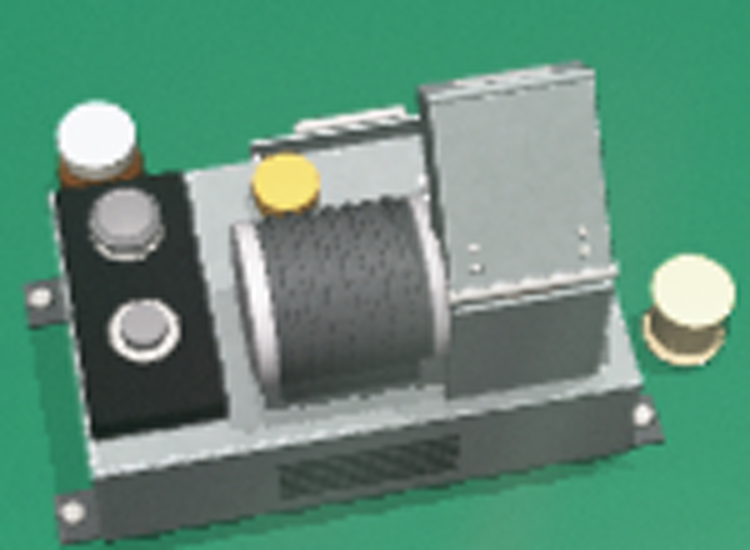

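```bash
cat >> h.py <<'E'
YAW=np.radians(4.65);O=np.array([.6264,.0156,0])
R=np.array([[np.cos(YAW),-np.sin(YAW),0],[np.sin(YAW),np.cos(YAW),0],[0,0,1]])
def s2w(p):return O+R@np.array(p)
def w2s(W):return (W-O)@R
def pose(c):
    # hood + drawer estimate from a cloud in sander frame
    S=w2s(pts(c)); x,y,z=np.moveaxis(S,-1,0)
    return S,x,y,z
E
python3 - <<'E'
from h import *
for n in('top','scene'):
    S=w2s(np.load(n+'0.npy'));x,y,z=np.moveaxis(S,-1,0)
    m=(x<-.093)&(x>-.25)&(z>.02)&(z<.085)&(y>-.04)&(y<.11)
    p=S[m];print(n,'drawer',len(p),p.min(0),p.max(0)); 
    b=p[(p[:,2]<.053)&(p[:,2]>.038)];print(' bow',len(b),b.min(0) if len(b) else '',b.max(0) if len(b) else'')
    print('hist x z>.07',np.histogram(p[p[:,2]>.065][:,0],bins=np.arange(-.2,-.085,.005)))
    m=(z>.196)&(y>.03)&(y<.14)&(x>-.1)&(x<.14);p=S[m];print('hood',len(p),p.min(0),p.max(0))
    q=p[(p[:,1]>.055)&(p[:,1]<.115)]
    for lo in np.arange(.196,.31,.01):
        k=q[(q[:,2]>=lo)&(q[:,2]<lo+.01)]
        if len(k):print(round(lo,3),len(k),k[:,0].min().round(4),np.median(k[:,0]).round(4),k[:,0].max().round(4))
    m=(z>.12)&(z<.135)&(y<-.07);p=S[m];print('stop',p.min(0) if len(p) else'',p.max(0) if len(p) else'')
    for nm,c in (('motor',(.03,0)),):
        m=(y>-.06)&(y<.05)&(x>-.02)&(x<.08)&(z>.1);print('motor',S[m].min(0),S[m].max(0))
    for nm,(c,r) in dict(wax=((-.0617,-.017),.03),jar=((-.1462,-.1157),.04)).items():
        m=(np.hypot(x-c[0],y-c[1])<r)&(z>(.095 if nm=='wax' else .03));print(nm,S[m].min(0),S[m].max(0))
E
```

```text
top drawer 407 [-0.13962019 -0.02919479  0.02007421] [-0.09307311  0.09983469  0.07762524]
 bow 130 [-0.13962019 -0.02919479  0.03863906] [-0.09579079  0.09516381  0.05280787]
hist x z>.07 (array([ 0,  0,  0,  0,  0,  0,  0,  0,  0,  0,  0,  0,  0,  0,  0,  0,  0,
       78,  1,  0,  1,  0]), array([-0.2  , -0.195, -0.19 , -0.185, -0.18 , -0.175, -0.17 , -0.165,
       -0.16 , -0.155, -0.15 , -0.145, -0.14 , -0.135, -0.13 , -0.125,
       -0.12 , -0.115, -0.11 , -0.105, -0.1  , -0.095, -0.09 ]))
hood 1092 [-0.01982454  0.04301151  0.1961892 ] [0.07288419 0.12732609 0.27221248]
0.196 52 0.0617 0.0664 0.0729
0.206 57 0.0524 0.0575 0.0628
0.216 66 0.0419 0.0483 0.0545
0.226 57 0.0345 0.0389 0.0435
0.236 71 -0.0175 0.0295 0.0346
0.246 153 -0.0183 -0.0124 0.0274
0.256 225 -0.0141 -0.0036 0.0168
0.266 85 -0.0045 0.0021 0.0088
stop [-0.06349918 -0.12941846  0.12015396] [ 0.0313818  -0.09124634  0.13390002]
motor [-0.01982454 -0.05679175  0.12082098] [0.07910531 0.04996972 0.27200194]
wax [-0.08155214 -0.0344427   0.09566864] [-0.04531418 -0.00039451  0.1117398 ]
jar [-0.16769611 -0.13886513
[... 504 characters left out ...]
-0.115, -0.11 , -0.105, -0.1  , -0.095, -0.09 ]))
hood 1429 [-0.02229026  0.04560772  0.19600789] [0.07457406 0.13019337 0.27519936]
0.196 114 0.0517 0.065 0.0746
0.206 126 0.0448 0.0567 0.0665
0.216 114 0.0381 0.0475 0.0601
0.226 128 0.0251 0.0378 0.0486
0.236 121 -0.0223 0.0288 0.0383
0.246 141 -0.0218 0.019 0.0291
0.256 147 -0.014 0.0089 0.0199
0.266 81 -0.0035 0.0037 0.0125
stop [-1.20006988 -0.82244363  0.12005239] [ 0.03232504 -0.08855118  0.13445898]
motor [-0.01788263 -0.0541312   0.10000867] [0.07970169 0.04987885 0.27327574]
wax [-0.08243213 -0.04178727  0.09506714] [-0.0439571   0.00358979  0.1151143 ]
jar [-0.16834154 -0.13748303  0.03066748] [-0.12202195 -0.08773857  0.06881529]
```

Emit:
apply_moves(
  linear=[
    [0,0,0],
    [0,0,0],
    [0,0,0],
    [0,0,0],
    [0,0,0],
  ],
  dr=[
    [0,0,-0.914],
    [0,0,-0.914],
    [0,0,-0.914],
    [0,0,-0.914],
    [0,0,-0.914],
  ],
  jaw=[255,255,255,255,255],
  newtons=20,
)

```text
t: 0.72
tool_pos: [0.1953, 0.5934, 0.2308]
eef_rot: [-0.0, -0.042, 0.999, -0.0]
wrist_force: [0.6, 0.1, 0.2]
opening: -0.0003
```

```bash
cat >> h.py <<'E'
from scipy.spatial.transform import Rotation as Ro
def plan(sp,yawoff=0):
    st=env.get_state();q=st['eef_rot'];T=Ro.from_quat([q[1],q[2],q[3],q[0]])
    d=T.inv().apply(s2w(sp)-st['tool_pos']);des=Ro.from_matrix(np.stack([-R[:,0],R[:,1],-R[:,2]],1))
    print('t',st['t'],'s',w2s(st['tool_pos']).round(4),'F',(R.T@st['wrist_force']).round(2),'open',round(st['opening'],4))
    print('units',(d/.02).round(3),'rot',((T.inv()*des).as_rotvec()/np.radians(5)).round(3),'q',st['joint_positions'].round(2))
E
python3 -c "
from h import *
plan([-.175,.042,.2])"
```

```text
t 0.725 s [-0.3829  0.6109  0.2308] F [0.6  0.08 0.17] open -0.0003
units [-10.324 -28.466   1.562] rot [-0.011 -0.005  0.028] q [-1.09  0.52 -0.34  1.5   0.18  1.16  0.2 ]
```

Emit:
apply_moves(
  linear=[
    [-0.344,-0.949,0.052],
    [-0.344,-0.949,0.052],
    [-0.344,-0.949,0.052],
    [-0.344,-0.949,0.052],
    [-0.344,-0.949,0.052],
  ],
  dr=[
    [0,0,0],
    [0,0,0],
    [0,0,0],
    [0,0,0],
    [0,0,0],
  ],
  jaw=[255,255,255,255,255],
)

```text
t: 1.35
tool_pos: [0.2377, 0.5008, 0.2258]
eef_rot: [-0.0, -0.041, 0.999, -0.0]
wrist_force: [0.8, -0.5, -0.9]
opening: 0.0001
```

Emit:
apply_moves(
  linear=[
    [-0.344,-0.949,0.052],
    [-0.344,-0.949,0.052],
    [-0.344,-0.949,0.052],
    [-0.344,-0.949,0.052],
    [-0.344,-0.949,0.052],
  ],
  dr=[
    [0,0,0],
    [0,0,0],
    [0,0,0],
    [0,0,0],
    [0,0,0],
  ],
  jaw=[255,255,255,255,255],
)

```text
t: 1.98
tool_pos: [0.2798, 0.4088, 0.2209]
eef_rot: [0.0, -0.04, 0.999, 0.0]
wrist_force: [0.0, 0.1, -0.1]
opening: 0.0
```

Emit:
apply_moves(
  linear=[
    [-0.344,-0.949,0.052],
    [-0.344,-0.949,0.052],
    [-0.344,-0.949,0.052],
    [-0.344,-0.949,0.052],
    [-0.344,-0.949,0.052],
  ],
  dr=[
    [0,0,0],
    [0,0,0],
    [0,0,0],
    [0,0,0],
    [0,0,0],
  ],
  jaw=[255,255,255,255,255],
)

```text
t: 2.6
tool_pos: [0.3216, 0.3171, 0.2157]
eef_rot: [0.0, -0.04, 0.999, 0.0]
wrist_force: [0.1, -0.5, 0.1]
opening: 0.0001
```

```bash
python3 -c "
from h import *
plan([-.175,.042,.2])"
```

```text
t 2.6 s [-0.2794  0.3252  0.2157] F [ 0.05 -0.5   0.06] open 0.0001
units [ -5.222 -14.158   0.784] rot [ 0.002  0.002 -0.003] q [-0.59  0.26 -0.31  1.96  0.1   0.94  0.71]
```

Emit:
apply_moves(
  linear=[
    [-0.35,-0.945,0.05],
    [-0.35,-0.945,0.05],
    [-0.35,-0.945,0.05],
    [-0.35,-0.945,0.05],
    [-0.35,-0.945,0.05],
  ],
  dr=[
    [0,0,0],
    [0,0,0],
    [0,0,0],
    [0,0,0],
    [0,0,0],
  ],
  jaw=[255,255,255,255,255],
)

```text
t: 3.22
tool_pos: [0.364, 0.2257, 0.2107]
eef_rot: [0.0, -0.04, 0.999, 0.0]
wrist_force: [0.7, 0.1, -0.4]
opening: 0.0001
```

Emit:
apply_moves(
  linear=[
    [-0.35,-0.945,0.05],
    [-0.35,-0.945,0.05],
    [-0.35,-0.945,0.05],
    [-0.35,-0.945,0.05],
    [-0.35,-0.945,0.05],
  ],
  dr=[
    [0,0,0],
    [0,0,0],
    [0,0,0],
    [0,0,0],
    [0,0,0],
  ],
  jaw=[255,255,255,255,255],
)

```text
t: 3.85
tool_pos: [0.4064, 0.1344, 0.2057]
eef_rot: [0.0, -0.04, 0.999, 0.0]
wrist_force: [-0.2, -0.8, 0.0]
opening: 0.0004
```

Emit:
apply_moves(
  linear=[
    [-0.35,-0.945,0.05],
    [-0.35,-0.945,0.05],
    [-0.35,-0.945,0.05],
    [-0.35,-0.945,0.05],
    [-0.35,-0.945,0.05],
  ],
  dr=[
    [0,0,0],
    [0,0,0],
    [0,0,0],
    [0,0,0],
    [0,0,0],
  ],
  jaw=[255,255,255,255,255],
)

```text
t: 4.47
tool_pos: [0.4488, 0.043, 0.2007]
eef_rot: [0.0, -0.04, 0.999, 0.0]
wrist_force: [0.6, 0.3, -0.5]
opening: 0.0003
```

```bash
python3 -c "
from h import *
plan([-.175,.042,.037])"
```

```text
t 4.475 s [-0.1748  0.0417  0.2007] F [ 0.59  0.25 -0.54] open 0.0003
units [0.012 0.012 8.185] rot [ 0.001  0.003 -0.003] q [-0.03  0.27 -0.15  1.98  0.05  0.89  1.44]
```

Emit:
apply_moves(
  linear=[
    [0,0,0.82],
    [0,0,0.82],
    [0,0,0.82],
    [0,0,0.82],
    [0,0,0.82],
  ],
  dr=[
    [0,0,0],
    [0,0,0],
    [0,0,0],
    [0,0,0],
    [0,0,0],
  ],
  jaw=[255,255,255,255,255],
)

```text
t: 5.1
tool_pos: [0.4487, 0.0436, 0.1183]
eef_rot: [0.0, -0.04, 0.999, 0.0]
wrist_force: [0.6, 0.5, -1.1]
opening: -0.0001
```

Emit:
apply_moves(
  linear=[
    [0,0,0.82],
    [0,0,0.82],
    [0,0,0.82],
    [0,0,0.82],
    [0,0,0.82],
  ],
  dr=[
    [0,0,0],
    [0,0,0],
    [0,0,0],
    [0,0,0],
    [0,0,0],
  ],
  jaw=[255,255,255,255,255],
)

```text
t: 5.72
tool_pos: [0.4488, 0.0437, 0.0363]
eef_rot: [0.0, -0.04, 0.999, 0.0]
wrist_force: [0.0, -0.2, -1.5]
opening: -0.0003
```

```bash
python3 -c "
from h import *
plan([-.126,.042,.037])
c=cap('top','t1.png');im=cv2.imread('pics/t1.png');cv2.imwrite('pics/t1c.png',cv2.resize(im[105:235,170:320],None,fx=4,fy=4))"
```

```text
t 5.725 s [-0.1748  0.0424  0.0363] F [ 0.02 -0.17 -1.55] open -0.0003
units [-2.438 -0.017 -0.032] rot [ 0.001  0.006 -0.003] q [-0.08  0.53 -0.1   2.18  0.12  0.43  1.37]
```

View pics/t1c.png

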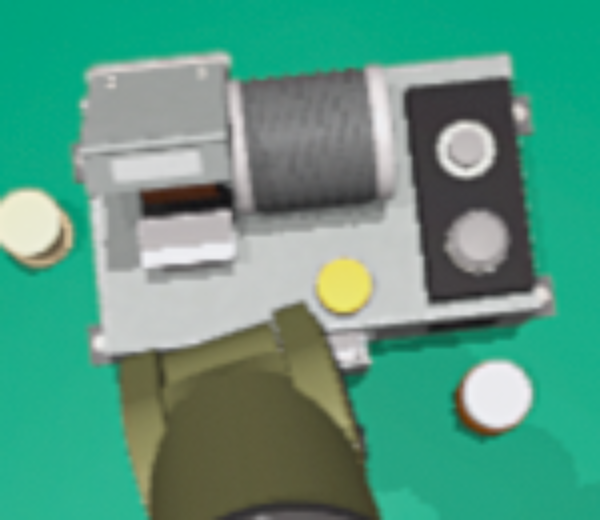

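```bash
python3 -c "
from h import *
c=cap('top');S=w2s(pts(c))
for (u,v) in((300,310),(285,315),(320,340),(250,340),(190,350),(140,370),(130,400),(350,420)):
  print(u,v,S[105+v//4,170+u//4].round(3))
c=cap('scene','s1.png');im=cv2.imread('pics/s1.png');cv2.imwrite('pics/s1c.png',cv2.resize(im[150:290,190:350],None,fx=4,fy=4))
s=w2s(pts(c)); m=(s[...,2]>.09)&(s[...,0]<-.08)&(s[...,0]>-.3)&(abs(s[...,1]-.04)<.1);p=s[m]
for lo in np.arange(.09,.3,.015):
  k=p[(p[:,2]>lo)&(p[:,2]<lo+.015)]
  if len(k):print(lo.round(3),len(k),k.min(0).round(3),k.max(0).round(3))
"
```

```text
300 310 [-0.125  0.01   0.418]
285 315 [-0.125  0.018  0.415]
320 340 [-0.145  0.003  0.456]
250 340 [-0.137  0.035  0.421]
190 350 [-0.136  0.064  0.407]
140 370 [-0.145  0.084  0.428]
130 400 [-0.162  0.086  0.457]
350 420 [-0.182 -0.005  0.476]
0.09 147 [-0.187 -0.058  0.09 ] [-0.08   0.084  0.105]
0.105 94 [-0.178 -0.019  0.105] [-0.08   0.101  0.12 ]
0.12 160 [-0.189 -0.016  0.12 ] [-0.153  0.106  0.135]
0.135 66 [-0.182 -0.004  0.135] [-0.153  0.093  0.15 ]
0.15 21 [-0.18   0.006  0.15 ] [-0.142  0.085  0.165]
0.165 72 [-0.176  0.007  0.165] [-0.134  0.079  0.18 ]
0.18 85 [-0.175  0.007  0.18 ] [-0.135  0.079  0.195]
0.195 118 [-0.175  0.008  0.195] [-0.134  0.078  0.21 ]
0.21 33 [-0.172  0.008  0.21 ] [-0.135  0.077  0.225]
0.225 95 [-0.172  0.004  0.226] [-0.133  0.084  0.24 ]
0.24 128 [-0.181  0.005  0.24 ] [-0.132  0.084  0.255]
0.255 108 [-0.182  0.006  0.255] [-0.134  0.078  0.27 ]
0.27 100 [-0.178  0.006  0.27 ] [-0.132  0.082  0.285]
0.285 126 [-0.179  0.006  0.285] [-0.132  0.092  0.3  ]
```

View pics/s1c.png

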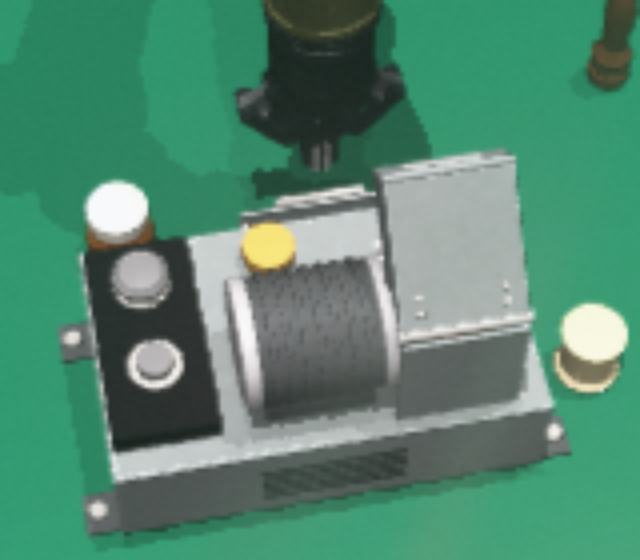

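The gripper's wide parts sit high (z above 0.4) and stay clear of the wax. The fingertips are about 25 mm in front of the bow. Now I'll push gently.

Emit:
apply_moves(
  linear=[
    [-0.4,0,0],
    [-0.4,0,0],
    [-0.2,0,0],
    [-0.2,0,0],
    [-0.2,0,0],
  ],
  dr=[
    [0,0,0],
    [0,0,0],
    [0,0,0],
    [0,0,0],
    [0,0,0],
  ],
  jaw=[255,255,255,255,255],
)

```text
t: 6.5
tool_pos: [0.4763, 0.0464, 0.0367]
eef_rot: [-0.001, -0.041, 0.999, -0.0]
wrist_force: [-1.9, 0.1, 1.4]
opening: 0.0002
```

Emit:
apply_moves(
  linear=[
    [-0.15,0,0],
    [-0.15,0,0],
    [-0.15,0,0],
    [-0.15,0,0],
    [-0.15,0,0],
  ],
  dr=[
    [0,0,0],
    [0,0,0],
    [0,0,0],
    [0,0,0],
    [0,0,0],
  ],
  jaw=[255,255,255,255,255],
)

```text
t: 7.12
tool_pos: [0.4918, 0.0476, 0.0366]
eef_rot: [-0.0, -0.04, 0.999, -0.0]
wrist_force: [-1.4, 0.5, 1.0]
opening: 0.0001
```

```bash
python3 -c "
from h import *
plan([-.126,.042,.037])"
```

```text
t 7.125 s [-0.1316  0.0428  0.0366] F [-1.4   0.62  0.99] open 0.0001
units [-0.28  -0.042 -0.018] rot [-0.001 -0.003 -0.002] q [-0.07  0.57 -0.11  2.07  0.12  0.51  1.38]
```

Emit:
apply_moves(
  linear=[
    [-0.08,0,0],
    [-0.08,0,0],
    [-0.08,0,0],
  ],
  dr=[
    [0,0,0],
    [0,0,0],
    [0,0,0],
  ],
  jaw=[255,255,255],
)

```text
t: 7.5
tool_pos: [0.4952, 0.0479, 0.0366]
eef_rot: [-0.001, -0.04, 0.999, -0.0]
wrist_force: [-7.5, -0.2, 6.7]
opening: -0.0004
```

Emit:
apply_moves(
  linear=[
    [-0.05,0,0],
    [-0.05,0,0],
  ],
  dr=[
    [0,0,0],
    [0,0,0],
  ],
  jaw=[255,255],
)

```text
t: 7.75
tool_pos: [0.4953, 0.0479, 0.0364]
eef_rot: [-0.003, -0.041, 0.999, -0.0]
wrist_force: [-11.5, -1.1, 10.0]
opening: 0.0002
```

```bash
python3 -c "
from h import *
plan([-.126,.042,.037])
c=cap('scene');S=w2s(pts(c)); x,y,z=np.moveaxis(S,-1,0)
m=(x<-.093)&(x>-.15)&(z>.066)&(z<.085)&((y>-.03)&(y<.1));p=S[m];print(len(p),np.percentile(p[:,0],[5,50,95]) if len(p) else '')
c=cap('top');S=w2s(pts(c)); x,y,z=np.moveaxis(S,-1,0)
m=(x<-.08)&(x>-.15)&(z>.066)&(z<.085)&((y>-.03)&(y<.1));p=S[m];print(len(p),p[:10])
"
```

```text
t 7.75 s [-0.1281  0.0428  0.0364] F [-11.52  -0.14   9.96] open 0.0002
units [-0.103 -0.041 -0.029] rot [-0.006 -0.068 -0.   ] q [-0.07  0.57 -0.11  2.06  0.12  0.52  1.38]
47 [-0.13384087 -0.11738892 -0.11293056]
4 [[-0.08994849 -0.02004239  0.08110184]
 [-0.08996954 -0.02284501  0.07904752]
 [-0.08909873 -0.02584286  0.0704949 ]
 [-0.0896124  -0.02857612  0.07199967]]
```

Emit:
apply_moves(
  linear=[
    [0.2,0,0],
    [0.5,0,0],
    [0.8,0,0],
    [0.8,0,0],
  ],
  dr=[
    [0,0,0],
    [0,0,0],
    [0,0,0],
    [0,0,0],
  ],
  jaw=[255,255,255,255],
)

```text
t: 8.35
tool_pos: [0.4524, 0.0446, 0.0368]
eef_rot: [0.001, -0.04, 0.999, 0.0]
wrist_force: [-1.0, 0.4, -0.0]
opening: -0.0003
```

Emit:
apply_moves(
  linear=[
    [0,0,-0.9],
    [0,0,-0.9],
    [0,0,-0.9],
    [0,0,-0.9],
    [0,0,-0.9],
  ],
  dr=[
    [0,0,0],
    [0,0,0],
    [0,0,0],
    [0,0,0],
    [0,0,0],
  ],
  jaw=[255,255,255,255,255],
)

```text
t: 8.98
tool_pos: [0.4527, 0.0445, 0.1274]
eef_rot: [0.001, -0.04, 0.999, 0.0]
wrist_force: [-0.1, -0.1, -0.2]
opening: 0.0003
```

Emit:
apply_moves(
  linear=[
    [0,0,-0.9],
    [0,0,-0.9],
    [0,0,-0.9],
    [0,0,-0.9],
    [0,0,-0.9],
  ],
  dr=[
    [0,0,0],
    [0,0,0],
    [0,0,0],
    [0,0,0],
    [0,0,0],
  ],
  jaw=[255,255,255,255,255],
)

```text
t: 9.6
tool_pos: [0.4526, 0.0446, 0.2173]
eef_rot: [0.001, -0.041, 0.999, 0.0]
wrist_force: [0.3, -0.2, -1.0]
opening: 0.0004
```

```bash
python3 -c "
from h import *
plan([-.126,.042,.037])
for n in('top','scene'):
  c=cap(n,n+'2.png');S=w2s(pts(c)); x,y,z=np.moveaxis(S,-1,0)
  m=(x<-.1)&(x>-.15)&(z>.035)&(z<.055)&((y>-.0)&(y<.07));p=S[m];print('bow',len(p),np.percentile(p[:,0],[0,10,50,90]) if len(p) else '')
im=cv2.imread('pics/top2.png');cv2.imwrite('pics/t2c.png',cv2.resize(im[105:235,170:320],None,fx=5,fy=4.6,interpolation=2))
"
```

```text
t 9.6 s [-0.1709  0.0429  0.2173] F [ 0.29 -0.22 -0.99] open 0.0004
units [-2.234 -0.047  9.02 ] rot [ 0.     0.013 -0.001] q [-0.03  0.26 -0.15  1.95  0.05  0.94  1.44]
bow 0 
bow 0
```

View pics/t2c.png

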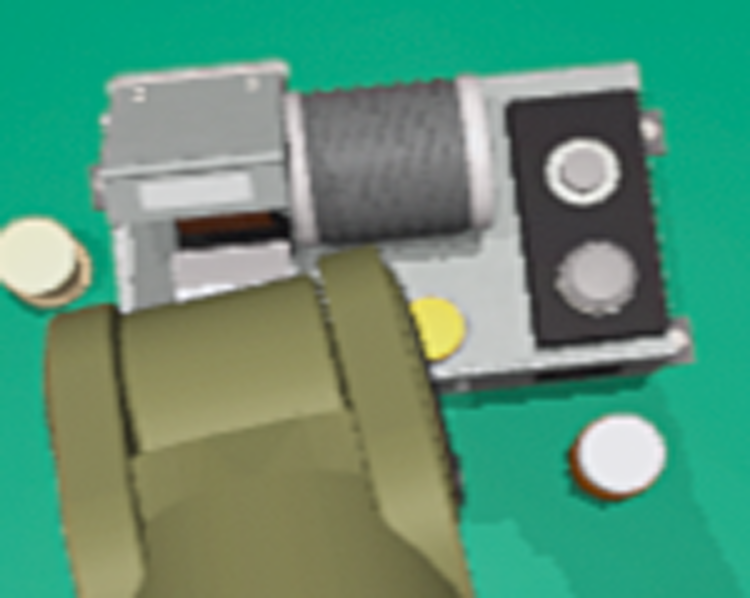

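Emit:
apply_moves(
  linear=[
    [0,0,-0.95],
    [0,0,-0.95],
    [0,0,-0.95],
    [0,0,-0.95],
    [0,0,-0.95],
  ],
  dr=[
    [0,0,0],
    [0,0,0],
    [0,0,0],
    [0,0,0],
    [0,0,0],
  ],
  jaw=[255,255,255,255,255],
)

```text
t: 10.32
tool_pos: [0.4524, 0.0445, 0.3114]
eef_rot: [-0.0, -0.04, 0.999, -0.0]
wrist_force: [-0.3, -0.0, 0.3]
opening: 0.0
```

Emit:
apply_moves(
  linear=[
    [-0.5,0.21,-0.8],
    [-1,0.21,0],
    [-1,0.21,0],
    [-1,0.21,0],
    [-1,0.21,0],
  ],
  dr=[
    [0,0,0],
    [0,0,0],
    [0,0,0],
    [0,0,0],
    [0,0,0],
  ],
  jaw=[255,255,255,255,255],
)

```text
t: 10.95
tool_pos: [0.5412, 0.0729, 0.3266]
eef_rot: [-0.0, -0.04, 0.999, -0.0]
wrist_force: [-1.3, -0.4, 0.3]
opening: 0.0
```

Emit:
apply_moves(
  linear=[
    [-1,0.21,0],
    [-1,0.21,0],
    [-1,0.21,0],
    [-1,0.21,0],
    [-1,0.21,0],
  ],
  dr=[
    [0,0,0],
    [0,0,0],
    [0,0,0],
    [0,0,0],
    [0,0,0],
  ],
  jaw=[255,255,255,255,255],
)

```text
t: 11.58
tool_pos: [0.6392, 0.1019, 0.3263]
eef_rot: [-0.0, -0.04, 0.999, -0.0]
wrist_force: [0.3, 1.0, 0.2]
opening: -0.0001
```

```bash
python3 -c "
from h import *
plan([.03,.085,.28])
for th in (48,44,40,35,30,25,20,15,10,5,2,0,-2):
  a=np.radians(th);print(th,((.072-.092*np.cos(a)+.004*np.sin(a)+.011)*1e3).round(1),((.19+.092*np.sin(a)+.004*np.cos(a))*1e3).round(1))
c=cap('scene','s3.png');cv2.imwrite('pics/s3b.png',cv2.resize(cv2.imread('pics/s3.png')[100:290,150:400],None,fx=3,fy=3))
S=w2s(pts(c)); x,y,z=np.moveaxis(S,-1,0)
m=(x<-.1)&(x>-.15)&(z>.03)&(z<.06)&((y>-.01)&(y<.08));p=S[m];print('bow',len(p),p.min(0) if len(p) else '')
c=cap('top','t3.png');cv2.imwrite('pics/t3b.png',cv2.resize(cv2.imread('pics/t3.png')[105:235,170:320],None,fx=5,fy=4.6,interpolation=2))
S=w2s(pts(c)); x,y,z=np.moveaxis(S,-1,0)
m=(x<-.1)&(x>-.15)&(z>.03)&(z<.06)&((y>-.01)&(y<.08));p=S[m];print('bow',len(p),p.min(0) if len(p) else '')
"
```

```text
t 11.575 s [0.0197 0.085  0.3263] F [0.41 0.94 0.22] open -0.0001
units [-5.150e-01 -1.000e-03  2.314e+00] rot [-0.002 -0.01  -0.002] q [-0.11  0.49 -0.16  1.26  0.07  1.4   1.39]
48 24.4 261.0
44 19.6 256.8
40 15.1 252.2
35 9.9 246.0
30 5.3 239.5
25 1.3 232.5
20 -2.1 225.2
15 -4.8 217.7
10 -6.9 209.9
5 -8.3 202.0
2 -8.8 197.2
0 -9.0 194.0
-2 -9.1 190.8
bow 0 
bow 0
```

View pics/s3b.png

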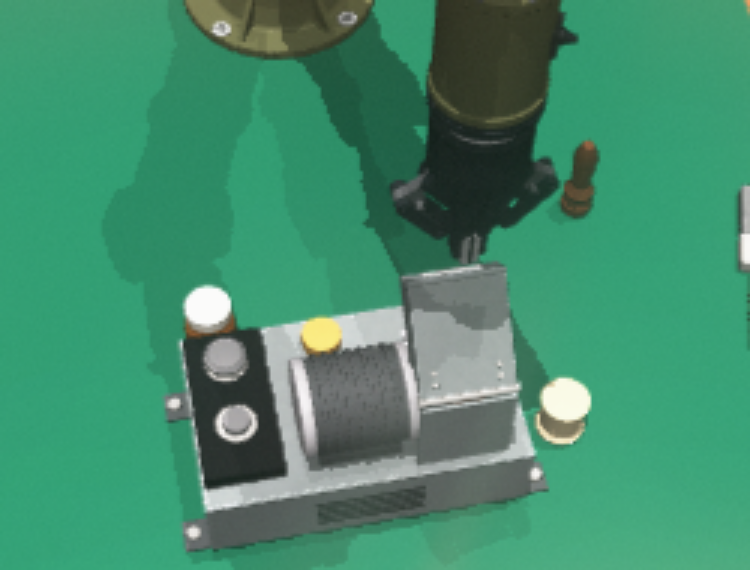

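View pics/t3b.png

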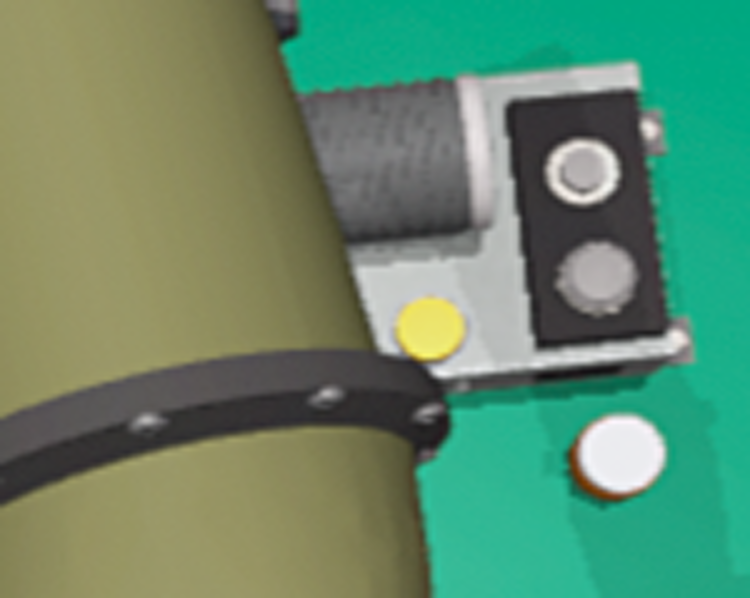

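Scene view: the drawer no longer shows above the base front. The fingertips at (468,258) are above the hood plate. Now down to it.

Emit:
apply_moves(
  linear=[
    [-0.13,0,0.85],
    [-0.13,0,0.85],
    [-0.1,0,0.8],
    [0,0,0.2],
    [0,0,0.2],
  ],
  dr=[
    [0,0,0],
    [0,0,0],
    [0,0,0],
    [0,0,0],
    [0,0,0],
  ],
  jaw=[255,255,255,255,255],
)

```text
t: 12.3
tool_pos: [0.6458, 0.1023, 0.2697]
eef_rot: [0.0, -0.04, 0.999, 0.0]
wrist_force: [0.2, 0.9, 0.5]
opening: 0.0001
```

Emit:
apply_moves(
  linear=[
    [0,0,0.2],
    [0.1,0,0.15],
    [0.1,0,0.12],
    [0.12,0,0.12],
  ],
  dr=[
    [0,0,0],
    [0,0,0],
    [0,0,0],
    [0,0,0],
  ],
  jaw=[255,255,255,255],
)

```text
t: 12.8
tool_pos: [0.6393, 0.1019, 0.258]
eef_rot: [0.0, -0.041, 0.999, 0.0]
wrist_force: [0.1, -0.3, 2.6]
opening: -0.0002
```

```bash
python3 -c "
from h import *
plan([.0151,.085,.2522])"
```

```text
t 12.8 s [0.0199 0.0849 0.258 ] F [ 0.06 -0.34  2.63] open -0.0002
units [0.24  0.004 0.29 ] rot [ 0.001  0.006 -0.001] q [-0.1   0.52 -0.16  1.39  0.08  1.23  1.38]
```

Emit:
apply_moves(
  linear=[
    [0.1,0,0.12],
    [0.1,0,0.12],
    [0.1,0,0.12],
    [0.1,0,0.12],
    [0.1,0,0.12],
  ],
  dr=[
    [0,0,0],
    [0,0,0],
    [0,0,0],
    [0,0,0],
    [0,0,0],
  ],
  jaw=[255,255,255,255,255],
)

```text
t: 13.42
tool_pos: [0.6292, 0.101, 0.2457]
eef_rot: [-0.0, -0.041, 0.999, -0.0]
wrist_force: [0.2, -0.2, 3.4]
opening: -0.0002
```

Emit:
apply_moves(
  linear=[
    [0.09,0,0.135],
    [0.09,0,0.135],
    [0.09,0,0.135],
    [0.08,0,0.135],
    [0.08,0,0.135],
  ],
  dr=[
    [0,0,0],
    [0,0,0],
    [0,0,0],
    [0,0,0],
    [0,0,0],
  ],
  jaw=[255,255,255,255,255],
)

```text
t: 14.05
tool_pos: [0.6206, 0.1003, 0.2321]
eef_rot: [-0.0, -0.04, 0.999, -0.0]
wrist_force: [-1.2, -0.5, 3.0]
opening: -0.0006
```

Emit:
apply_moves(
  linear=[
    [0.07,0,0.145],
    [0.07,0,0.145],
    [0.06,0,0.15],
    [0.06,0,0.15],
    [0.05,0,0.15],
  ],
  dr=[
    [0,0,0],
    [0,0,0],
    [0,0,0],
    [0,0,0],
    [0,0,0],
  ],
  jaw=[255,255,255,255,255],
)

```text
t: 14.68
tool_pos: [0.6145, 0.0998, 0.2173]
eef_rot: [-0.0, -0.041, 0.999, -0.0]
wrist_force: [-0.3, 0.7, 2.9]
opening: 0.0003
```

```bash
python3 -c "
from h import *
plan([-.0069,.085,.21])
c=cap('scene','s4.png');cv2.imwrite('pics/s4b.png',cv2.resize(cv2.imread('pics/s4.png')[100:290,150:400],None,fx=3,fy=3))"
```

```text
t 14.675 s [-0.0051  0.0849  0.2173] F [-0.26  0.69  2.92] open 0.0003
units [0.092 0.007 0.366] rot [-0.    -0.003 -0.002] q [-0.1   0.51 -0.16  1.53  0.09  1.11  1.37]
```

View pics/s4b.png

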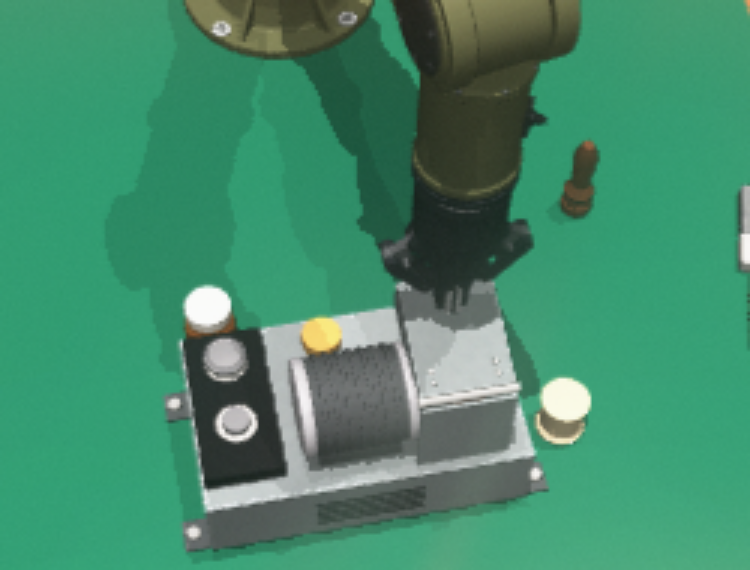

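The hood is following the fingertips and is now about 15° open. Easing it down.

Emit:
apply_moves(
  linear=[
    [0.03,0,0.13],
    [0.03,0,0.13],
    [0.02,0,0.12],
    [0.02,0,0.12],
    [0.01,0,0.1],
  ],
  dr=[
    [0,0,0],
    [0,0,0],
    [0,0,0],
    [0,0,0],
    [0,0,0],
  ],
  jaw=[255,255,255,255,255],
)

```text
t: 15.35
tool_pos: [0.6123, 0.0996, 0.2054]
eef_rot: [-0.0, -0.04, 0.999, -0.0]
wrist_force: [-1.7, 0.1, 3.2]
opening: 0.0
```

Emit:
apply_moves(
  linear=[
    [0,0,0.08],
    [0,0,0.08],
    [0,0,0.08],
    [0,0,0.07],
    [0,0,0.07],
  ],
  dr=[
    [0,0,0],
    [0,0,0],
    [0,0,0],
    [0,0,0],
    [0,0,0],
  ],
  jaw=[255,255,255,255,255],
)

```text
t: 15.98
tool_pos: [0.6124, 0.0996, 0.1979]
eef_rot: [-0.0, -0.04, 0.999, -0.0]
wrist_force: [-1.6, -0.1, 2.2]
opening: -0.0005
```

Emit:
apply_moves(
  linear=[
    [0,0,0.05],
    [0,0,0.05],
    [0,0,0.05],
  ],
  dr=[
    [0,0,0],
    [0,0,0],
    [0,0,0],
  ],
  jaw=[255,255,255],
)

```text
t: 16.35
tool_pos: [0.6124, 0.0996, 0.1949]
eef_rot: [-0.0, -0.04, 0.999, -0.0]
wrist_force: [-2.0, -0.7, 1.5]
opening: 0.0004
```

Emit:
apply_moves(
  linear=[
    [0,0,0.05],
    [0,0,0.05],
  ],
  dr=[
    [0,0,0],
    [0,0,0],
  ],
  jaw=[255,255],
)

```text
t: 16.6
tool_pos: [0.6125, 0.0996, 0.194]
eef_rot: [0.0, -0.04, 0.999, 0.0]
wrist_force: [-6.5, -0.5, 14.1]
opening: -0.0002
```

Emit:
apply_moves(
  linear=[
    [0,0,0.03],
    [0,0,0.03],
  ],
  dr=[
    [0,0,0],
    [0,0,0],
  ],
  jaw=[255,255],
)

```text
t: 16.85
tool_pos: [0.6125, 0.0996, 0.194]
eef_rot: [0.001, -0.04, 0.999, 0.0]
wrist_force: [-8.1, -1.3, 20.1]
opening: -0.0001
```

The hood met its stop at z = 0.194, which is the shut height. Now I'll lift off and turn the tool 90°, so the gripper's linkage clears the motor when I press the button.

Emit:
apply_moves(
  linear=[
    [0,0,-0.3],
    [0,0,-0.7],
    [0,0,-0.9],
    [0,0,-0.9],
    [0,0,-0.9],
  ],
  dr=[
    [0,0,0],
    [0,0,0],
    [0,0,1],
    [0,0,1],
    [0,0,1],
  ],
  jaw=[255,255,255,255,255],
)

```text
t: 17.48
tool_pos: [0.6128, 0.0997, 0.2669]
eef_rot: [0.0, 0.092, 0.996, 0.0]
wrist_force: [-0.2, -0.0, 0.4]
opening: 0.0002
```

Emit:
apply_moves(
  linear=[
    [0,0,0],
    [0,0,0],
    [0,0,0],
    [0,0,0],
    [0,0,0],
  ],
  dr=[
    [0,0,1],
    [0,0,1],
    [0,0,1],
    [0,0,1],
    [0,0,1],
  ],
  jaw=[255,255,255,255,255],
)

```text
t: 18.1
tool_pos: [0.6128, 0.0997, 0.2663]
eef_rot: [0.0, 0.305, 0.952, 0.0]
wrist_force: [-0.3, 0.0, 0.7]
opening: 0.0001
```

Emit:
apply_moves(
  linear=[
    [0,0,0],
    [0,0,0],
    [0,0,0],
    [0,0,0],
    [0,0,0],
  ],
  dr=[
    [0,0,1],
    [0,0,1],
    [0,0,1],
    [0,0,1],
    [0,0,1],
  ],
  jaw=[255,255,255,255,255],
)

```text
t: 18.73
tool_pos: [0.6128, 0.0998, 0.2663]
eef_rot: [0.0, 0.504, 0.864, 0.0]
wrist_force: [0.5, -0.0, 0.2]
opening: 0.0
```

Emit:
apply_moves(
  linear=[
    [0,0,0],
    [0,0,0],
    [0,0,0],
    [0,0,0],
    [0,0,0],
  ],
  dr=[
    [0,0,1],
    [0,0,1],
    [0,0,1],
    [0,0,1],
    [0,0,1],
  ],
  jaw=[255,255,255,255,255],
)

```text
t: 19.35
tool_pos: [0.6128, 0.0998, 0.2663]
eef_rot: [0.0, 0.679, 0.734, 0.0]
wrist_force: [-0.4, 0.1, 0.9]
opening: -0.0
```

```bash
python3 -c "
from h import *
plan([.02,-.11,.25])"
```

```text
t 19.35 s [-0.0067  0.0851  0.2663] F [-0.42  0.17  0.94] open -0.0
units [-9.749  1.362  0.813] rot [ 8.000e-03  4.000e-03 -1.803e+01] q [-0.34  0.48  0.24  1.46 -0.12  1.21 -0.02]
```

Emit:
apply_moves(
  linear=[
    [-0.975,0.136,0.08],
    [-0.975,0.136,0.08],
    [-0.975,0.136,0.08],
    [-0.975,0.136,0.08],
    [-0.975,0.136,0.08],
  ],
  dr=[
    [0,0,0],
    [0,0,0],
    [0,0,0],
    [0,0,0],
    [0,0,0],
  ],
  jaw=[255,255,255,255,255],
)

```text
t: 19.98
tool_pos: [0.6342, 0.0017, 0.2576]
eef_rot: [0.0, 0.678, 0.735, -0.0]
wrist_force: [0.4, 0.2, -0.0]
opening: 0.0001
```

Emit:
apply_moves(
  linear=[
    [-0.975,0.136,0.08],
    [-0.975,0.136,0.08],
    [-0.975,0.136,0.08],
    [-0.975,0.136,0.08],
    [-0.975,0.136,0.08],
  ],
  dr=[
    [0,0,0],
    [0,0,0],
    [0,0,0],
    [0,0,0],
    [0,0,0],
  ],
  jaw=[255,255,255,255,255],
)

```text
t: 20.6
tool_pos: [0.6556, -0.0938, 0.2497]
eef_rot: [0.0, 0.678, 0.735, -0.0]
wrist_force: [0.2, 0.6, 0.7]
opening: 0.0
```

```bash
python3 -c "
from h import *
plan([.02,-.11,.122])
for n in('top','scene'):
  c=cap(n,n+'5.png');S=w2s(pts(c)); x,y,z=np.moveaxis(S,-1,0)
  m=(x<-.093)&(x>-.15)&(z>.03)&(z<.085)&((y>-.04)&(y<.11));p=S[m];print('bow',len(p),p.min(0) if len(p) else '')
  b=S[(x<-.1)&(x>-.15)&(z>.038)&(z<.055)&(y>0)&(y<.07)];print(len(b),np.percentile(b[:,0],[0,20,50,80]) if len(b) else '')
  m=(y>.05)&(y<.12)&(z>.17)&(z<.215)&(x>-.035)&(x<.065);p=S[m]
  if len(p)>20:print('hood',len(p),np.polyfit(p[:,0],p[:,2],1),p.min(0),p.max(0))
im=cv2.imread('pics/top5.png');cv2.imwrite('pics/t5c.png',cv2.resize(im[105:235,170:320],None,fx=5,fy=4.6,interpolation=2))
im=cv2.imread('pics/scene5.png');cv2.imwrite('pics/s5c.png',cv2.resize(im[100:290,150:400],None,fx=3,fy=3,interpolation=2))
"
```

```text
t 20.6 s [ 0.0203 -0.1114  0.2497] F [0.25 0.62 0.75] open 0.0
units [ 0.07  -0.013  6.384] rot [ -0.      0.    -18.001] q [-0.03  0.56  0.25  1.36 -0.14  1.23  0.3 ]
bow 91 [-0.11507469  0.00098649  0.04363465]
78 [-0.11507469 -0.11327837 -0.11041246 -0.10761241]
hood 1142 [0.02417751 0.19265992] [-0.0349681   0.05003601  0.17036473] [0.06497291 0.11992761 0.1983976 ]
bow 0 
0 
hood 890 [-0.00203541  0.19407999] [-0.03481291  0.05005542  0.18759094] [0.06489118 0.11983341 0.20023637]
```

View pics/t5c.png

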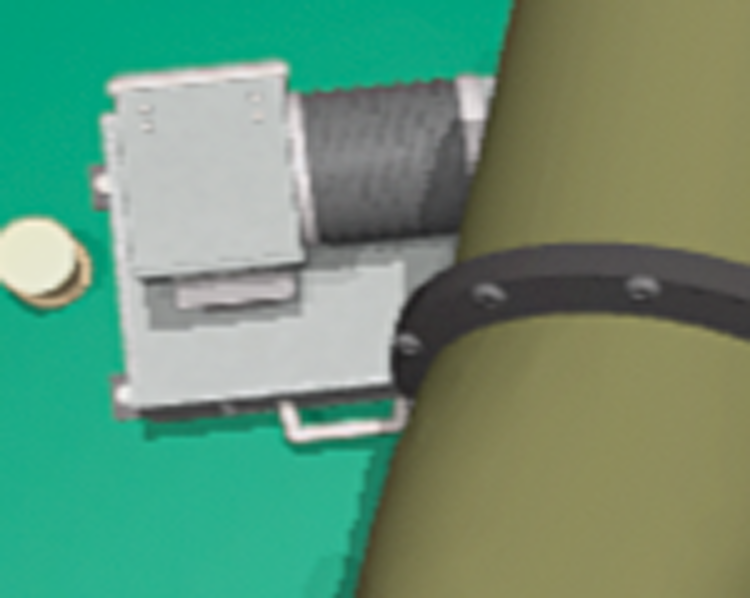

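View pics/s5c.png

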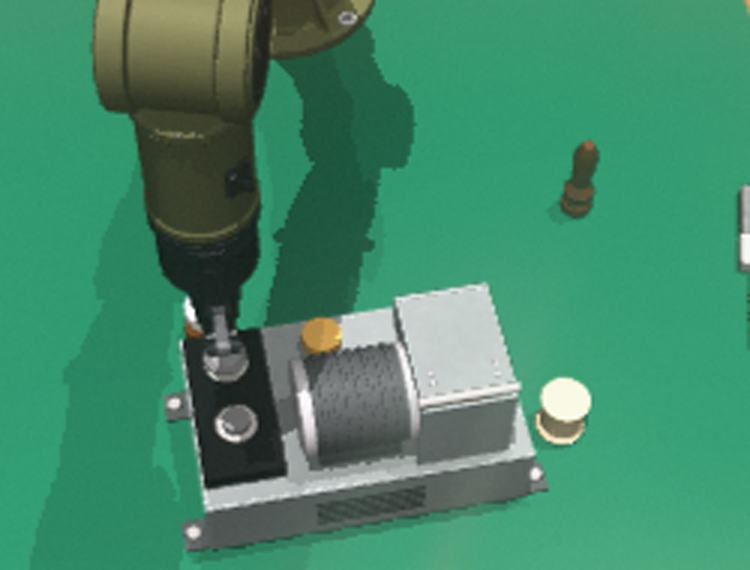

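Both are shut: the bow is at x = -0.115 and the hood slope is about 0. Now the start button.

Emit:
apply_moves(
  linear=[
    [0.07,0,0.9],
    [0,0,0.9],
    [0,0,0.9],
    [0,0,0.9],
    [0,0,0.9],
  ],
  dr=[
    [0,0,0],
    [0,0,0],
    [0,0,0],
    [0,0,0],
    [0,0,0],
  ],
  jaw=[255,255,255,255,255],
)

```text
t: 21.32
tool_pos: [0.6553, -0.0901, 0.1593]
eef_rot: [-0.0, 0.678, 0.735, 0.0]
wrist_force: [-0.8, -0.2, -0.4]
opening: 0.0
```

Emit:
apply_moves(
  linear=[
    [0,0,0.6],
    [0,0,0.6],
    [0,0,0.2],
    [0,0,0.1],
  ],
  dr=[
    [0,0,0],
    [0,0,0],
    [0,0,0],
    [0,0,0],
  ],
  jaw=[255,255,255,255],
)

```text
t: 21.82
tool_pos: [0.6554, -0.0911, 0.1299]
eef_rot: [0.0, 0.678, 0.735, 0.0]
wrist_force: [0.8, -0.1, 0.3]
opening: -0.0002
```

```bash
python3 -c "
from h import *
plan([.02,-.11,.122])
cap('scene','scene6.png')
im=cv2.imread('pics/scene6.png');cv2.imwrite('pics/s6c.png',cv2.resize(im[160:290,180:300],None,fx=5,fy=4.6,interpolation=2))
"
```

```text
t 21.825 s [ 0.0202 -0.1087  0.1299] F [ 0.83 -0.17  0.35] open -0.0002
units [-0.063 -0.012  0.393] rot [ 2.0000e-03  3.0000e-03 -1.8001e+01] q [-0.03  0.66  0.22  1.53 -0.17  0.97  0.33]
```

View pics/s6c.png

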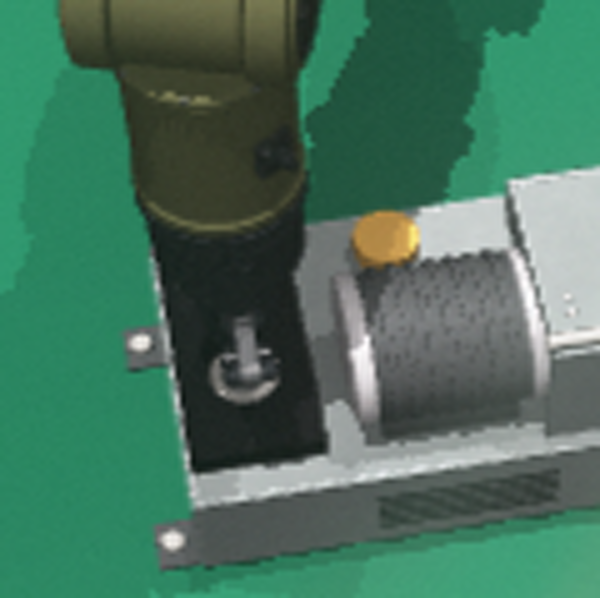

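Fingertips at (243,370), centred over the start button. Pressing down in small steps.

Emit:
apply_moves(
  linear=[
    [-0.06,0,0.15],
    [0,0,0.15],
    [0,0,0.1],
    [0,0,0.1],
    [0,0,0.08],
  ],
  dr=[
    [0,0,0],
    [0,0,0],
    [0,0,0],
    [0,0,0],
    [0,0,0],
  ],
  jaw=[255,255,255,255,255],
)

```text
t: 22.5
tool_pos: [0.6553, -0.0924, 0.1184]
eef_rot: [0.0, 0.678, 0.735, 0.0]
wrist_force: [-1.4, -0.3, 3.3]
opening: 0.0001
```

Emit:
apply_moves(
  linear=[
    [0,0,0.05],
    [0,0,0.05],
  ],
  dr=[
    [0,0,0],
    [0,0,0],
  ],
  jaw=[255,255],
)

```text
t: 22.75
tool_pos: [0.6554, -0.0924, 0.1163]
eef_rot: [0.0, 0.678, 0.735, 0.0]
wrist_force: [-1.7, 0.3, 4.6]
opening: 0.0002
```

Emit:
apply_moves(
  linear=[
    [0,0,0.04],
    [0,0,0.03],
  ],
  dr=[
    [0,0,0],
    [0,0,0],
  ],
  jaw=[255,255],
)

```text
t: 23.0
tool_pos: [0.6554, -0.0924, 0.116]
eef_rot: [0.0, 0.678, 0.735, 0.0]
wrist_force: [-4.2, 0.9, 14.0]
opening: -0.0001
```

The button has bottomed out (z = 0.116, force rising to 14 N). Releasing it and lifting clear.

Emit:
apply_moves(
  linear=[
    [0,0,-0.2],
    [0,0,-0.3],
    [0,0,-0.6],
    [0,0,-0.9],
    [0,0,-0.9],
  ],
  dr=[
    [0,0,0],
    [0,0,0],
    [0,0,0],
    [0,0,0],
    [0,0,0],
  ],
  jaw=[255,255,255,255,255],
)

```text
t: 23.62
tool_pos: [0.6554, -0.0923, 0.1736]
eef_rot: [-0.0, 0.678, 0.735, 0.0]
wrist_force: [0.4, -0.2, 0.4]
opening: 0.0001
```

Emit:
apply_moves(
  linear=[
    [0,0,-0.9],
    [0,0,-0.9],
    [0,0,-0.9],
    [0,0,-0.9],
    [0,0,-0.9],
  ],
  dr=[
    [0,0,0],
    [0,0,0],
    [0,0,0],
    [0,0,0],
    [0,0,0],
  ],
  jaw=[255,255,255,255,255],
)

```text
t: 24.25
tool_pos: [0.6553, -0.0922, 0.2638]
eef_rot: [0.0, 0.678, 0.735, 0.0]
wrist_force: [0.8, -0.8, -0.6]
opening: 0.0
```

Emit:
apply_moves(
  linear=[
    [-1,0,0],
    [-1,0,0],
    [-1,0,0],
    [-1,0,0],
    [-1,0,0],
  ],
  dr=[
    [0,0,0],
    [0,0,0],
    [0,0,0],
    [0,0,0],
    [0,0,0],
  ],
  jaw=[255,255,255,255,255],
)

```text
t: 24.88
tool_pos: [0.6633, -0.1938, 0.2624]
eef_rot: [-0.0, 0.678, 0.735, -0.0]
wrist_force: [-0.7, 0.1, 0.4]
opening: -0.0001
```

Emit:
apply_moves(
  linear=[
    [-1,0,0],
    [-1,0,0],
    [-1,0,0],
    [-1,0,0],
    [0,0,0],
  ],
  dr=[
    [0,0,0],
    [0,0,0],
    [0,0,0],
    [0,0,0],
    [0,0,0],
  ],
  jaw=[255,255,255,255,255],
)

```text
t: 25.5
tool_pos: [0.6693, -0.2744, 0.2624]
eef_rot: [0.0, 0.679, 0.734, -0.001]
wrist_force: [-0.0, 0.6, -0.6]
opening: -0.0001
```

```bash
python3 -c "
from h import *
plan([.02,-.11,.122])
for n in('top','scene'):
  c=cap(n,n+'7.png');S=w2s(pts(c)); x,y,z=np.moveaxis(S,-1,0)
  S0=w2s(np.load(n+'0.npy'))
  b=S[(x<-.1)&(x>-.15)&(z>.038)&(z<.055)&(y>0)&(y<.07)];print('bow',b[:,0].min() if len(b) else '')
  for nm,p,r in(('start',(.02,-.11),.008),('stop',(-.045,-.11),.008)):
    f=lambda S:np.nanmedian(S[(np.hypot(S[...,0]-p[0],S[...,1]-p[1])<r)&(S[...,2]>.1)&(S[...,2]<.15)][:,2])
    print(nm,f(S0),f(S))
  m=(y>.05)&(y<.12)&(z>.185)&(z<.205)&(x>-.03)&(x<.06);p=S[m];print('hood',np.polyfit(p[:,0],p[:,2],1))
  cv2.imwrite('pics/%s7b.png'%n,cv2.resize(cv2.imread('pics/%s7.png'%n),(800,600)))
"
```

```text
t 25.5 s [ 0.0192 -0.2925  0.2624] F [ 0.05  0.58 -0.6 ] open -0.0001
units [9.132 0.015 7.012] rot [-1.7000e-02  2.0000e-03 -1.8035e+01] q [ 0.24  0.66  0.25  1.14 -0.15  1.36  0.55]
bow -0.11464269876020299
start 0.12198728764932143 0.1217514521616666
stop 0.1306215123543163 0.13023823927711742
hood [0.00304187 0.1932254 ]
bow 
start 0.12141828572018887 0.1213476760691885
stop 0.130302712323489 0.1309656511982824
hood [-0.00097286  0.19417611]
```

View pics/top7b.png

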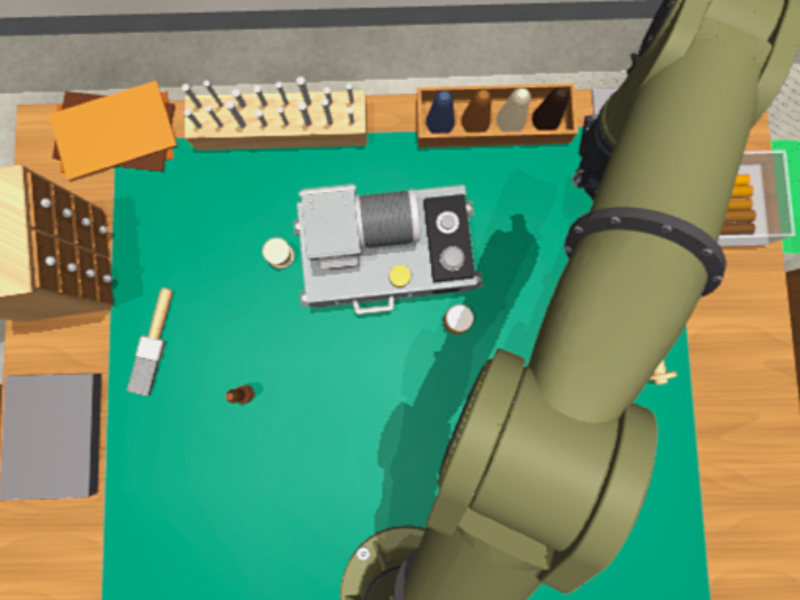

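View pics/scene7b.png

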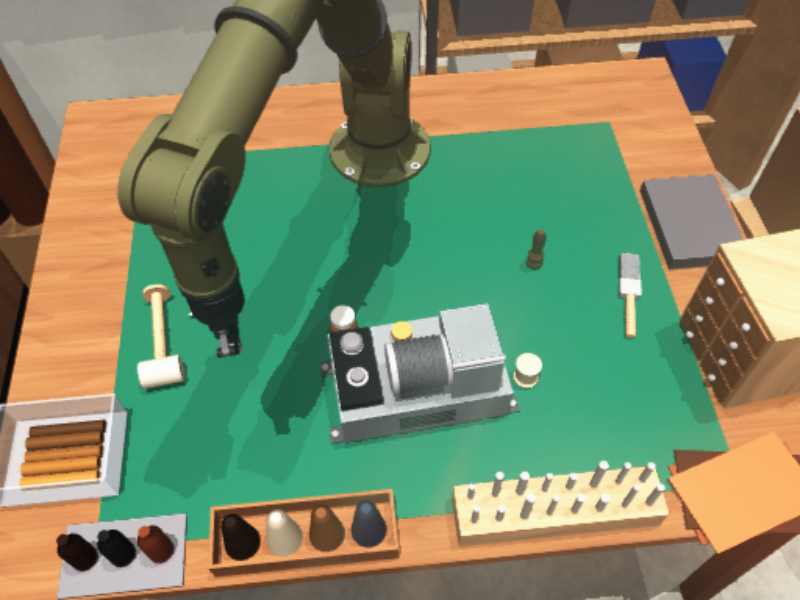

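The drawer's bow is at (375,305) in the top view, home against the base. The hood lies flat, both buttons are up, and the jar, wax, spool, slicker, mallet and brush look unmoved. The arm is clear of everything, so I'm handing in.

```bash
python3 -c "
from h import *
print(env.close_job())"
```

```text
the job is handed in; nothing more can be done
None
```

The sander is closed up and was started in the order asked, and I handed the job in at about 25.6 s; no verdict was reported.

- **Drawer:** I pushed it home on its bow with the closed fingertips until it met the stop. Peak wrist reading was about 11.5 N. The last top view put the bow's front at x = -0.1146 m, against -0.115 m when home. The scene camera cannot see the bow, so only the top view confirms this.
- **Hood:** I lowered it along its arc at about 3 N and eased it onto the stop. I then kept pressing, to about 22 N in total, which is more than I would call light. Both cameras now show it flat, with its top at z ≈ 0.194 m.
- **Start button:** I pressed it only after both were shut, right down to z = 0.116 m (6 mm of travel), with about 14 N at the bottom, then let it go. It reads about 0.122 m again, as before.
- **Stop button:** I never touched it, and its height is unchanged to within about 1 mm.
- **Loose things:** Everything visible is where it was in the last pictures. The arm hid the awl and part of the mallet in the top view. The scene view shows the mallet in place but only a trace of the awl; the arm did not go low near either.

No check failed.

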